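# Unlock the extractor and swing its door open

## Robot

A 6-joint arm with a two-finger parallel gripper is mounted at the origin on the work surface. World frame = base frame: x ahead of the robot, y to its left, z up, the work surface at z = 0. Lengths are in m, angles in rad, forces in N, time in s.
With the tool pointing down it reaches from about 0.3 to 0.775 m from the base axis. Payload 14.6 kg.
Tool frame: the origin (TCP) lies midway between the tips of the shut fingers; the grasp point (between the pads) lies 19 mm behind it (tcp_to_grasp is the distance from the TCP to the grasp point, in m); z points along the fingers, y is the line along which they close (so a half turn about z gives the same grasp; the last joint's range is limited). The gripper opens to 94 mm and grips with 3 to 60 N. Pads are 16 mm wide; open, the fingers measure 119 mm over their backs; the gripper's body (75 mm by 177 mm) begins 78 mm behind the grasp point.
Start: joints at [-1.381, 0.3, 1.521, -0, 1.321, -0.067], TCP at [0.14, -0.532, 0.205] pointing down, gripper open.
Joint ranges: [-3.03, 3.03], [-0.79, 2.21], [0.23, 2.52], [-1.04, 4.18], [0, 3.07], [-2.55, 2.55]. Speed limits (rad/s): [2.22, 2.22, 2.57, 3.14, 3.14, 3.14].

## Interface

Orientations are given as [roll, pitch, yaw] about the fixed x, y, z axes, in that order (R = Rz(yaw) Ry(pitch) Rx(roll)).
In Python, from station import * gives the robot as it stands.
- The arm moves only by the tool send_rows, never from a script. Its argument "motion" is a list of rows, each a list of 3 entries, a list of its own where there are three numbers: the shift along the tool's x, y, z in units of 0.03 m (1.0 is 0.03 m), then the turn, a rotation vector about the tool's x, y, z in units of 0.12 rad (1.0 is 0.12 rad), then the opening, from -1 (shut) to 1 (fully open). In form: [[[x, y, z], [rx, ry, rz], grip], ...]. A call has 1 to 12 rows; each row shifts and turns the commanded pose from where the row before left it, along the tool's axes as they then stand; what a row does not reach is not made up. A row lasts 1/10 s, in which the tool goes at most 50 mm and 8.59 degrees, less where a joint would pass 70% of its speed; a pose out of reach is approached as far as the arm can. A call with a number of a shift or a turn outside -1 to 1 is refused whole. A call with a gripper value outside its range is refused whole. The fingers move at their own pace and stop on an object; "squeeze" is the grip in N (left out, the last holds). Time passes only in rows, so rows that do not move let the fingers close. It gives the time, the measured TCP pose, the force, the opening and the grip force at its end, in the units of the state.
- get_obs(): the state, without advancing time (a new reading comes with each control period).
- camera(name): name is "side" or "top"; returns a dict with "pixels" (480x640x3 uint8, red, green, blue), "depth" (480x640 float32, m along the optical axis (not along the pixel's ray), 0 where there is no reading), "fx", "fy", "cx", "cy" (pixels), "dist" ([k1, k2, p1, p2, k3] as OpenCV has them; the pictures are not rectified), "rvec" (rotation vector, rad) and "tvec" (3), from world to camera coordinates, as OpenCV has them. Camera axes: x right, y down, z forward; pixel columns grow to the right and rows downward; lengths in m; the calibration is good to about 2 mm. A picture is of the moment at which its call begins.
- hand_in(): hands the job in; it is judged then, once.
The state is a dict: "time_s": time; "qpos": joint angles; "joint_vel": joint speeds; "tau": joint torques, N m; "ee_pos": TCP position; "eef_rot": TCP orientation; "force": force on the tool from outside, world axes, zero at the start; "moment": the same for the moment, N m; "grip_width": finger opening in m; "grip_force": force on a finger pad.
Only numpy, scipy, OpenCV 4.12 (cv2) and the standard library are available. Lean on these libraries where they do the work, as an engineer would, in place of code of your own. Each camera call takes 0.05 s, during which the arm holds its last target. There are 200 camera calls.

## Task

The run in the bench-top extractor is over and its chamber is to be unloaded. With the door still shut, gently press the round key right down (end the run) and let it up, then the square key (unlock) and let it up, feeling for each, never forcing it beyond about 30 N and never pressing the long key; then pull the door open by its handle, swing it on until it stands at least square to the front, and let go. Leave everything else on the bench where it is.

Things in the scene. Friction and masses are not known exactly. Their poses are not given: they have to be found in the camera images.
- extractor: bench-top extractor, 300 mm wide, 280 tall; origin under it on the bench, front to -x. In its frame: cabinet x -80 to 160 mm; a hood over the door reaches to x -135, underside 189 and lip top 211 mm up; from the lip the key panel slopes up and back at 35 degrees from level through (-85, y, 246). The handle is 15 mm ahead of its edge and below: a hand from straight above hits it.
- round_bezel: flat grey bezel (44 x 52 mm) of the round key: a round button, 26 mm across, white. Origin at its middle on the panel; z out of the panel (35 degrees from vertical, leaning to the front), y along the panel, x up the slope. The key's top is 10 to 20 mm out along z: unmeasured, differs per key, must be felt. Bezels are 75 mm apart; places vary.
- square_bezel: flat grey bezel (44 x 52 mm) of the square key: a square button, 23 x 23 mm, white. Origin at its middle on the panel; z out of the panel (35 degrees from vertical, leaning to the front), y along the panel, x up the slope. The key's top is 10 to 20 mm out along z: unmeasured, differs per key, must be felt. Bezels are 75 mm apart; places vary.
- long_bezel: flat grey bezel (44 x 52 mm) of the long key: a long narrow button, 40 mm along the panel and 12 mm wide, white. Origin at its middle on the panel; z out of the panel (35 degrees from vertical, leaning to the front), y along the panel, x up the slope. The key's top is 10 to 20 mm out along z: unmeasured, differs per key, must be felt. Bezels are 75 mm apart; places vary.
- round_key (a joint): how far the round key is pressed in, along its bezel's -z, m: 0 out, 0.006 fully down. Sprung: about 6 N holds it fully down. It counts as pressed from 0.004.
- square_key (a joint): how far the square key is pressed in, along its bezel's -z, m: 0 out, 0.006 fully down. Sprung: about 6 N holds it fully down. It counts as pressed from 0.004.
- long_key (a joint): how far the long key is pressed in, along its bezel's -z, m: 0 out, 0.006 fully down. Sprung: about 6 N holds it fully down. It counts as pressed from 0.004.
- door (a joint): door angle, rad: 0 shut, grows as it swings out to the front, 1.57 square to the front, 1.9 fully open. Upright hinge on the door's left (+y) edge; a sprung ball catch holds it shut (some 5 to 10 N at the handle, over the first 10 mm), then it moves lightly and stays where it is left.
- door_hinge (a point): point on the door's hinge axis, 120 mm above the bench; axes turn with the door: y from the free edge to the hinge, z up, -x out of the outer face. Panel 245 mm wide, 18 thick (x -10 to 8), 33 to 186 mm above the bench.
- handle: door handle: upright round steel bar, 12 mm thick, 102 long, on two posts 36 mm above and below its middle. Origin at the bar's middle, 115 mm above the bench, 58 mm out (-x) from and 222 mm along the door from the hinge axis; axes turn with the door, z along the bar. 42 mm free between bar and door.
- reagent_box: low white plastic reagent box, 70 x 100 x 40 mm, on the bench to the front left; a bystander. Origin under its centre.
- tube_rack: white tube rack, 70 x 110 x 55 mm, on the bench to the right of the door; a bystander. Origin under its centre.
- bottle: white reagent bottle, 64 mm across, 150 mm tall, on the bench to the left; a bystander. Origin under its centre.
- well_plate: flat clear well plate, 86 x 127 x 14 mm, lying on the bench in front of the door, low enough for the door to pass over it; a bystander. Origin under its centre.
- jar: amber jar, 60 mm across, 75 mm tall, on the bench beside the extractor's right wall; a bystander. Origin under its centre.
- marker: marker pen, 15 mm thick, 128 mm long, lying on the bench in front; a bystander. Origin under its middle, x along it.

How it is judged:
On the way, in this order (a step that is already met when the one before it is completed fails the run):
1. the round key is pressed down (4 of 6 mm), the square one not, the door shut (value of joint round_key above 0.004 m and value of joint square_key below 0.002 m and value of joint door below 0.03 rad), for 0.05 s.
2. the square key is pressed down (4 of 6 mm), the round one let up, the door shut (value of joint square_key above 0.004 m and value of joint round_key below 0.002 m and value of joint door below 0.03 rad), for 0.05 s.
3. the door is being opened (more than 0.15 rad) with the fingers on its handle (value of joint door above 0.15 rad and contact force between the fingers and handle above 0.5 N), for 0.05 s.
At the end, for the whole second after the job is handed in: The door stands open at least square to the front (joint above 1.48 rad, i.e. 85 degrees), at rest (under 0.05 rad/s), and all three keys are up again (less than 2 mm in) (value of joint door above 1.48 rad and velocity of joint door between -0.05 and 0.05 rad/s and value of joint each of round_key, square_key, long_key below 0.002 m); the robot touches nothing.
It fails at once if the long key is pressed (more than 3 mm) (value of joint long_key above 0.003 m).
It fails at once if a key is pushed harder than 40 N (contact force between the fingers and round_bezel above 40 N or contact force between the fingers and square_bezel above 40 N or contact force between the fingers and long_bezel above 40 N).
It fails at once if a bystander is shifted by more than 30 mm or tipped over (distance of any of reagent_box, tube_rack, bottle, well_plate, jar, marker from where it was at the start of the episode above 0.03 m or angle between any of reagent_box, tube_rack, bottle, well_plate, jar's own z axis and vertical above 0.5 rad).
It also fails if it takes over 72 s, if anything falls off the work surface, if the arm or the gripper's body presses on something with over 40 N, if the wrist force passes 120 N, or if a joint passes its speed limit or range.

## Working session

There is one attempt and no reset: what is moved stays moved. The work goes in short steps, Python scripts to look and compute and a tool call to move; the robot and the scene stay as the last step left them, time stands still between calls to the robot, and variables do not carry over. Pictures are saved under pics/ and viewed, at most 10 in all, crops included, and the job is handed in when it is done.

Besides the shell and the picture viewer there is one more tool, called after "Emit:" as name(argument=value, ...), one argument or row to a line, values as JSON. send_rows: Moves the arm, as the interface text tells. Its arguments: {"type":"object","properties":{"motion":{"type":"array"},"squeeze":{"type":"number"}},"required":["motion"]}

```bash
mkdir -p pics; cat > h.py <<'E'
from station import *
import numpy as np, cv2
from scipy.spatial.transform import Rotation as R
def cloud(c):
    h,w=c["depth"].shape
    u,v=np.meshgrid(np.arange(w),np.arange(h))
    K=np.array([[c["fx"],0,c["cx"]],[0,c["fy"],c["cy"]],[0,0,1.]])
    p=cv2.undistortPoints(np.stack([u,v],-1).reshape(-1,1,2).astype(float),K,np.array(c["dist"],float)).reshape(h,w,2)
    d=c["depth"]
    X=np.dstack([p[...,0]*d,p[...,1]*d,d]).astype(float)
    M=cv2.Rodrigues(np.array(c["rvec"],float))[0]
    P=(X-np.array(c["tvec"]).ravel())@M
    P[d==0]=np.nan
    return P
E
python3 - <<'E'
from h import *
for n in("side","top"):
    c=camera(n); np.savez(n+".npz",P=cloud(c),px=c["pixels"])
    cv2.imwrite(f"pics/{n}0.png",c["pixels"][...,::-1])
    M=cv2.Rodrigues(np.array(c["rvec"],float))[0]; print(n,-M.T@np.array(c["tvec"]).ravel(),M[2])
o=get_obs();print(o)
E
```

```text
side [0.41309466 0.78302771 1.09233473] [ 0.16313209 -0.60323061 -0.78070529]
top [0.52803335 0.0835613  1.01872442] [ 0.08264399 -0.01634743 -0.99644505]
{'time_s': 0.1, 'qpos': array([-1.38061730e+00,  3.00430758e-01,  1.52150676e+00,  1.72601538e-05,
        1.32071090e+00, -6.65743954e-02]), 'joint_vel': array([ 0.00098945, -0.00022389, -0.0012955 ,  0.00088279,  0.00068737,
        0.00171935]), 'tau': array([ 5.62885507e-04, -5.32644582e+01, -3.53284228e+01,  7.09133665e-02,
        2.34739407e-02, -6.30713862e-05]), 'ee_pos': array([ 0.13963881, -0.53173655,  0.2049399 ]), 'eef_rot': array([-3.14054034e+00, -8.69169495e-05,  2.56749094e-01]), 'force': array([-0.11401241,  0.33174227, -0.77064762]), 'moment': array([-0.03271854, -0.04257564, -0.03262871]), 'grip_force': 0.0, 'grip_width': 0.09402270145203287}
```

View pics/side0.png

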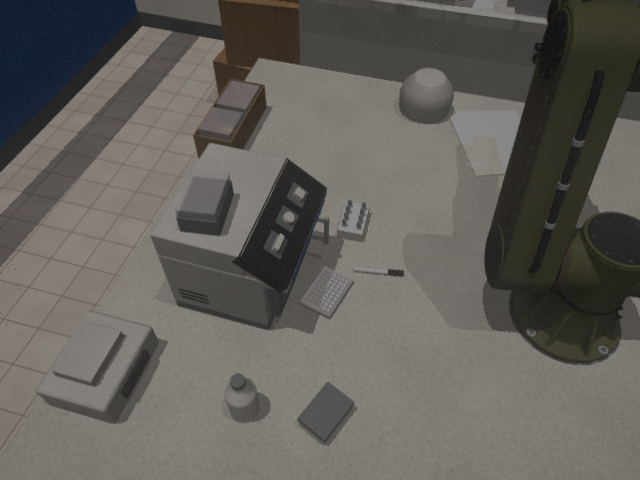

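View pics/top0.png

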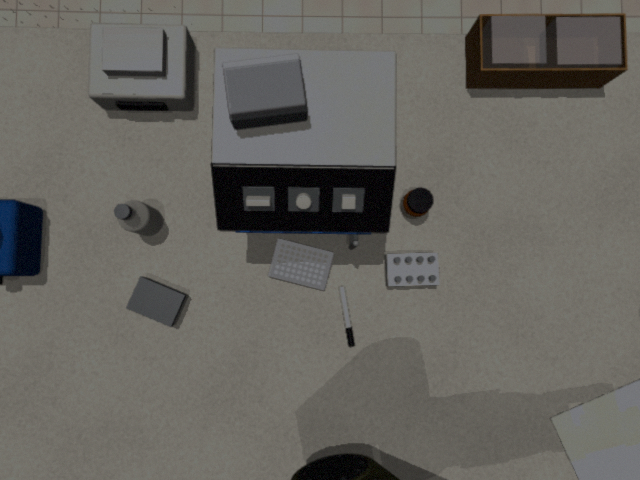

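The side view shows the extractor with its panel at about (285,225). In the top view the long key is at (258,201), the round key at (303,201), the square key at (348,201) and the handle at (353,242). The rack is at (412,269), the plate at (302,264), the marker at (347,315) and the jar at (418,201).

```bash
python3 - <<'E'
from h import *
d=np.load("top.npz");P=d["P"];px=d["px"].astype(int)
# panel: dark pts
m=np.zeros(px.shape[:2],bool);m[170:228,218:390]=1
m&=(px.max(2)<25)&np.isfinite(P[...,0])
Q=P[m];c=np.median(Q,0)
for _ in range(3):
    c=Q.mean(0);n=np.linalg.svd(Q-c,full_matrices=False)[2][2];n*=np.sign(n[2]);Q=Q[abs((Q-c)@n)<.004]
print("panel c",c,"n",n,"tilt",np.degrees(np.arccos(n[2])),"yaw",np.degrees(np.arctan2(-n[1],-n[0])),len(Q))
for nm,u,v in(("long",258,200),("round",303,201),("square",348,201)):
    w=np.zeros_like(m);w[v-22:v+22,u-21:u+21]=1
    for lab,t0,t1 in(("bez+key",45,256),("key",130,256)):
        k=w&(px.mean(2)>t0)&(px.mean(2)<t1)&np.isfinite(P[...,0])
        q=P[k];h=(q-c)@n; vv,uu=np.nonzero(k)
        print(nm,lab,k.sum(),(uu.min()+uu.max())/2,(vv.min()+vv.max())/2,q.mean(0).round(4),"h",np.percentile(h,[5,50,95]).round(4))
# hood edges
for v in (60,120,160,166,180,222,228,231,234): print(v,P[v,[216,240,300,360,392]].round(3).tolist())
print("handle");print(np.round(P[234:252:2,346:362:3],3).tolist())
def obj(u,v,r=3): return np.nanmedian(P[v-r:v+r,u-r:u+r].reshape(-1,3),0).round(3)
for k,u,v in(("rack TL",390,256),("rack TR",435,256),("rackBL",390,284),("rackBR",435,284),("jar",418,200),("plate",302,264),("marker",347,315),("marker tail",342,290),("bottle",125,212),("box",157,300)): print(k,obj(u,v))
E
```

```text
panel c [0.67054969 0.09184969 0.24669384] n [-0.57355086  0.00567119  0.81915032] tilt 35.00017195839385 yaw -0.5665136612142294 7566
long bez+key 608 258.0 198.5 [0.6723 0.1672 0.256 ] h [0.0004 0.0032 0.019 ]Traceback (most recent call last):
  File "<stdin>", line 15, in <module>
    return umr_minimum(a, axis, None, out, keepdims, initial, where)
ValueError: zero-size array to reduction operation minimum which has no identity
```

```bash
python3 - <<'E'
from h import *
d=np.load("top.npz");P=d["P"];px=d["px"].astype(int)
c=np.array([0.67054969,0.09184969,0.24669384]);n=np.array([-0.57355086,0.00567119,0.81915032])
yv=np.array([n[1],-n[0],0]);yv/=np.linalg.norm(yv);xv=np.cross(yv,n)
print("x up",xv,"y",yv)
for nm,u,v in(("long",258,200),("round",303,201),("square",348,201)):
    w=np.zeros(px.shape[:2],bool);w[v-22:v+22,u-21:u+21]=1
    H=(P-c)@n
    for lab,k in(("bezel",w&(px.mean(2)>40)&(H<.007)&(H>-.003)),("key",w&(H>.007)&(H<.03))):
        q=P[k]-c
        a,b,h=q@xv,q@yv,q@n
        mid=lambda s:(np.percentile(s,2)+np.percentile(s,98))/2
        o=c+xv*mid(a)+yv*mid(b)
        print(nm,lab,k.sum(),"x",a.min().round(4),a.max().round(4),"y",b.min().round(4),b.max().round(4),"h",np.percentile(h,[5,50,95]).round(4),"origin",o.round(4))
for v in (60,120,160,166,180,222,228,231,234): print(v,P[v,[216,240,300,360,392]].round(3).tolist())
print("handle")
w=P[232:256,335:372].reshape(-1,3);w=w[(w[:,2]>.1)&(w[:,2]<.18)]
print(len(w),w.min(0),w.max(0),np.median(w,0)); s=w[w[:,2]>.155];print(len(s),s.mean(0),s.min(0),s.max(0))
def obj(u,v,r=3): return np.nanmedian(P[v-r:v+r,u-r:u+r].reshape(-1,3),0).round(3)
for k,u,v in(("rack TL",390,256),("rack TR",435,256),("rackBL",390,284),("rackBR",435,284),("jar",418,200),("plate",302,264),("marker",347,315),("bottle",125,212),("box",157,300)): print(k,obj(u,v))
S=np.load("side.npz")["P"]
w=S[205:250,308:335].reshape(-1,3);w=w[(w[:,2]>.05)&(w[:,2]<.185)]
h=np.histogram(w[:,0],20);print(h)
f=w[(w[:,0]<np.percentile(w[:,0],40))];print(f.min(0),f.max(0),np.median(f,0))
E
```

```text
x up [ 0.81911028 -0.00809925  0.5735789 ] y [0.00988738 0.99995112 0.        ]
long bezel 431 x -0.0212 0.0223 y 0.0504 0.1014 h [0.0002 0.0023 0.0049] origin [0.6723 0.1676 0.2474]
long key 204 x -0.0055 0.0072 y 0.0563 0.0961 h [0.0095 0.0172 0.0197] origin [0.6721 0.1675 0.2472]
round bezel 511 x -0.0211 0.0225 y -0.0258 0.0262 h [-0.0001  0.002   0.0043] origin [0.6713 0.0927 0.2472]
round key 182 x -0.0114 0.0127 y -0.011 0.014 h [0.0095 0.0122 0.0141] origin [0.6711 0.0925 0.247 ]
square bezel 515 x -0.0222 0.0224 y -0.1011 -0.0483 h [-0.      0.002   0.0042] origin [0.6705 0.0177 0.2472]
square key 191 x -0.0128 0.0127 y -0.0851 -0.0622 h [0.0097 0.0136 0.0159] origin [0.6707 0.0186 0.2473]
60 [[0.893, 0.235, 0.28], [0.861, 0.186, 0.346], [0.894, 0.098, 0.281], [0.895, -0.001, 0.281], [0.895, -0.053, 0.283]]
120 [[0.792, 0.233, 0.282], [0.778, 0.189, 0.323], [0.79, 0.097, 0.291], [0.795, -0.0, 0.281], [0.795, -0.052, 0.28]]
160 [[0.727, 0.232, 0.281], [0.728, 0.194, 0.279], [0.728, 0.097, 0.281], [0.729, 0.0, 0.28], [0.729, -0.052, 0.278]]
166 [[0.717, 0.232, 0.281], [0.717, 
[... 963 characters left out ...]
 -0.184  0.037]
rackBL [ 0.529 -0.088  0.035]
rackBR [ 0.529 -0.187  0.035]
jar [ 0.702 -0.141  0.075]
plate [0.572 0.098 0.015]
marker [0.462 0.001 0.013]
bottle [0.663 0.426 0.15 ]
box [0.496 0.398 0.041]
(array([31, 30, 23, 26, 19,  4,  9,  7,  7,  8,  7,  7,  5,  4,  3,  4,  4,
        5,  2,  3]), array([0.59799276, 0.60031094, 0.60262912, 0.6049473 , 0.60726548,
       0.60958366, 0.61190184, 0.61422003, 0.61653821, 0.61885639,
       0.62117457, 0.62349275, 0.62581093, 0.62812911, 0.63044729,
       0.63276547, 0.63508365, 0.63740183, 0.63972002, 0.6420382 ,
       0.64435638]))
[ 0.59799276 -0.00511671  0.06867777] [0.60461656 0.00533006 0.16690215] [0.60099253 0.00101691 0.12099991]
```

Emit:
send_rows(
  motion=[
    [[0.8,-0.6,-0.8],[0,0,0],-1],
    [[0.9,-0.8,-0.8],[0,0,0],-1],
    [[0.9,-0.8,-0.8],[0,0,0],-1],
    [[1,-0.8,-0.8],[0,0,0],-1],
    [[1,-0.8,-0.5],[0,0,0],-1],
    [[1,-0.8,-0.5],[0,0,0],-1],
    [[1,-0.8,-0.5],[0,0,0],-1],
    [[1,-0.8,-0.2],[0,0,0],-1],
    [[1,-0.8,-0.2],[0,0,0],-1],
    [[1,-0.8,0],[0,0,0],-1],
    [[0.8,-0.8,0],[0,0,0],-1],
    [[0.6,-0.6,0],[0,0,0],-1],
  ],
)

```text
time_s: 1.3
ee_pos: [0.3894, -0.1795, 0.3583]
eef_rot: [-3.141, 0.0, 0.258]
force: [-0.2, -0.5, -0.4]
grip_width: 0.0018
grip_force: 0.0
```

```bash
cat >> h.py <<'E'
n=np.array([-0.57355,0.00567,0.81915]); YV=np.array([.00989,.99995,0])
PRESS=np.c_[np.cross(-YV,-n),-YV,-n]
def go(target,Rt):
    o=get_obs();C=R.from_euler("xyz",o["eef_rot"]);p=o["ee_pos"]
    T=R.from_matrix(Rt)
    print("t",o["time_s"],"pos",p.round(4),"F",o["force"].round(2),"grip",round(o["grip_width"],4),"q",o["qpos"].round(2))
    print("rotvec units now->target",((C.inv()*T).as_rotvec()/.12).round(2))
    d=np.array(target)-p
    print("shift units: in current axes",(C.inv().apply(d)/.03).round(3)," in target axes",(T.inv().apply(d)/.03).round(3))
RO=np.array([.6711,.0925,.247]);SQ=np.array([.6706,.018,.2472])
E
python3 -c "
from h import *
go(RO+n*.05,PRESS)"
```

```text
t 1.3 pos [ 0.3894 -0.1795  0.3583] F [-0.17 -0.47 -0.36] grip 0.0018 q [-0.52 -0.05  1.57  0.    1.63  0.8 ]
rotvec units now->target [-0.68  5.06  2.16]
shift units: in current axes [10.469 -6.624  2.345]  in target axes [ 5.49  -9.158  6.706]
```

Emit:
send_rows(
  motion=[
    [[0,0,0],[-0.11,0.84,0.36],-1],
    [[0,0,0],[-0.11,0.84,0.36],-1],
    [[0,0,0],[-0.11,0.84,0.36],-1],
    [[0,0,0],[-0.11,0.84,0.36],-1],
    [[0,0,0],[-0.11,0.84,0.36],-1],
    [[0,0,0],[-0.11,0.84,0.36],-1],
    [[0.8,-1,0.6],[0,0,0],-1],
    [[0.8,-1,0.6],[0,0,0],-1],
    [[0.8,-1,0.6],[0,0,0],-1],
    [[0.8,-1,0.6],[0,0,0],-1],
    [[0.8,-1,0.6],[0,0,0],-1],
    [[0.8,-1,0.6],[0,0,0],-1],
  ],
)

```text
time_s: 2.5
ee_pos: [0.5714, -0.0012, 0.3523]
eef_rot: [-3.139, -0.608, -0.011]
force: [-0.0, -0.3, 0.9]
grip_width: 0.0004
grip_force: 0.0
```

```bash
python3 -c "
from h import *
go(RO+n*.05,PRESS)"
```

```text
t 2.5 pos [ 0.5714 -0.0012  0.3523] F [-0.02 -0.31  0.87] grip 0.0004 q [-0.09 -0.07  1.7   0.06  0.9   1.47]
rotvec units now->target [-0.02  0.02 -0.01]
shift units: in current axes [ 0.689 -3.149  3.1  ]  in target axes [ 0.684 -3.155  3.095]
```

Emit:
send_rows(
  motion=[
    [[0.2,-0.8,0.8],[0,0,0],-1],
    [[0.2,-0.8,0.8],[0,0,0],-1],
    [[0.2,-0.8,0.8],[0,0,0],-1],
    [[0.1,-0.75,0.7],[0,0,0],-1],
    [[0,0,0.4],[0,0,0],-1],
    [[0,0,0.3],[0,0,0],-1],
    [[0,0,0],[0,0,0],-1],
    [[0,0,0],[0,0,0],-1],
  ],
)

```text
time_s: 3.3
ee_pos: [0.6537, 0.0899, 0.2717]
eef_rot: [-3.139, -0.609, -0.013]
force: [0.4, 0.1, 0.1]
grip_width: 0.0005
grip_force: 0.0
```

```bash
python3 -c "
from h import *
go(RO+n*.02,PRESS)
print((get_obs()['ee_pos']-RO)@n, get_obs()['force']@n)"
```

```text
t 3.3 pos [0.6537 0.0899 0.2717] F [0.36 0.12 0.07] grip 0.0005 q [ 0.11  0.19  1.62 -0.1   0.73  1.74]
rotvec units now->target [-0.01  0.02 -0.02]
shift units: in current axes [ 0.002 -0.093  0.341]  in target axes [ 0.001 -0.093  0.341]
0.03023035366829037 -0.14710067591059925
```

Emit:
send_rows(
  motion=[
    [[0,-0.09,0.1],[0,0,0],-1],
    [[0,0,0.1],[0,0,0],-1],
    [[0,0,0.1],[0,0,0],-1],
    [[0,0,0.1],[0,0,0],-1],
    [[0,0,0.05],[0,0,0],-1],
    [[0,0,0.05],[0,0,0],-1],
    [[0,0,0],[0,0,0],-1],
    [[0,0,0],[0,0,0],-1],
  ],
)

```text
time_s: 4.1
ee_pos: [0.6624, 0.0935, 0.2588]
eef_rot: [-3.139, -0.608, -0.011]
force: [-0.1, 0.0, -0.1]
grip_width: 0.0005
grip_force: 0.0
```

```bash
cat >> h.py <<'E'
def feel(o):
    s=get_obs();d=s['ee_pos']-o;print("h",(d@n).round(4),"Fn",(s['force']@n).round(2),"x",(d@PRESS[:,0]).round(4),"y",(d@PRESS[:,1]).round(4),s['time_s'])
E
python3 -c "
from h import *
feel(RO)"
```

```text
h 0.0147 Fn 0.01 x -0.0003 y -0.0009 4.1
```

Emit:
send_rows(
  motion=[
    [[0,0,0.04],[0,0,0],-1],
    [[0,0,0.04],[0,0,0],-1],
    [[0,0,0.04],[0,0,0],-1],
    [[0,0,0],[0,0,0],-1],
    [[0,0,0],[0,0,0],-1],
  ],
)

```text
time_s: 4.6
ee_pos: [0.6645, 0.0935, 0.256]
eef_rot: [-3.139, -0.608, -0.011]
force: [-0.9, 0.1, 1.6]
grip_width: 0.0006
grip_force: 1.1
```

```bash
python3 -c "
from h import *
feel(RO)"
```

```text
h 0.0112 Fn 1.79 x -0.0003 y -0.0009 4.6
```

Emit:
send_rows(
  motion=[
    [[0,0,0.05],[0,0,0],-1],
    [[0,0,0.05],[0,0,0],-1],
    [[0,0,0],[0,0,0],-1],
    [[0,0,0],[0,0,0],-1],
  ],
)

```text
time_s: 5.0
ee_pos: [0.6662, 0.0934, 0.2535]
eef_rot: [-3.139, -0.608, -0.012]
force: [-3.0, 0.0, 2.6]
grip_width: 0.0005
grip_force: 2.2
```

```bash
python3 -c "
from h import *
feel(RO)"
```

```text
h 0.0082 Fn 3.86 x -0.0003 y -0.0009 5.0
```

Emit:
send_rows(
  motion=[
    [[0,0,0.05],[0,0,0],-1],
    [[0,0,0.05],[0,0,0],-1],
    [[0,0,0],[0,0,0],-1],
    [[0,0,0],[0,0,0],-1],
  ],
)

```text
time_s: 5.4
ee_pos: [0.6676, 0.0934, 0.2518]
eef_rot: [-3.139, -0.608, -0.011]
force: [-15.9, -0.4, 12.0]
grip_width: 0.0004
grip_force: 9.2
```

```bash
python3 -c "
from h import *
feel(RO)"
```

```text
h 0.006 Fn 18.91 x -0.0002 y -0.0009 5.4
```

Round key bottomed at about 19 N. I'll let it up and move to the square key.

Emit:
send_rows(
  motion=[
    [[0,0,-0.2],[0,0,0],-1],
    [[0,0,-0.5],[0,0,0],-1],
    [[0,0,-0.4],[0,0,0],-1],
    [[0,0.6,0],[0,0,0],-1],
    [[0,0.65,0],[0,0,0],-1],
    [[0,0.65,0],[0,0,0],-1],
    [[0,0.6,0],[0,0,0],-1],
    [[0,0,0],[0,0,0],-1],
    [[0,0,0],[0,0,0],-1],
  ],
)

```text
time_s: 6.3
ee_pos: [0.6481, 0.0186, 0.2783]
eef_rot: [-3.139, -0.609, -0.012]
force: [-1.0, 0.5, -0.5]
grip_width: 0.0002
grip_force: 0.0
```

```bash
python3 -c "
from h import *
feel(SQ)"
```

```text
h 0.0384 Fn 0.17 x -0.0006 y -0.0004 6.3
```

Emit:
send_rows(
  motion=[
    [[0,0,0.15],[0,0,0],-1],
    [[0,0,0.15],[0,0,0],-1],
    [[0,0,0.15],[0,0,0],-1],
    [[0,0,0.1],[0,0,0],-1],
    [[0,0,0.1],[0,0,0],-1],
    [[0,0,0.05],[0,0,0],-1],
    [[0,0,0],[0,0,0],-1],
    [[0,0,0],[0,0,0],-1],
  ],
)

```text
time_s: 7.1
ee_pos: [0.6603, 0.0185, 0.2607]
eef_rot: [-3.139, -0.608, -0.012]
force: [0.2, -0.7, 0.4]
grip_width: 0.0005
grip_force: 0.0
```

```bash
python3 -c "
from h import *
feel(SQ)"
```

```text
h 0.017 Fn 0.27 x -0.0007 y -0.0003 7.1
```

Emit:
send_rows(
  motion=[
    [[0,0,0.05],[0,0,0],-1],
    [[0,0,0.05],[0,0,0],-1],
    [[0,0,0.05],[0,0,0],-1],
    [[0,0,0],[0,0,0],-1],
    [[0,0,0],[0,0,0],-1],
  ],
)

```text
time_s: 7.6
ee_pos: [0.6628, 0.0184, 0.257]
eef_rot: [-3.139, -0.608, -0.012]
force: [-1.3, 0.1, 2.0]
grip_width: 0.0004
grip_force: 1.2
```

```bash
python3 -c "
from h import *
feel(SQ)"
```

```text
h 0.0125 Fn 2.33 x -0.0007 y -0.0004 7.6
```

Emit:
send_rows(
  motion=[
    [[0,0,0.05],[0,0,0],-1],
    [[0,0,0.05],[0,0,0],-1],
    [[0,0,0.03],[0,0,0],-1],
    [[0,0,0],[0,0,0],-1],
    [[0,0,0],[0,0,0],-1],
  ],
)

```text
time_s: 8.1
ee_pos: [0.6651, 0.0184, 0.2539]
eef_rot: [-3.139, -0.608, -0.011]
force: [-2.3, -0.1, 4.3]
grip_width: 0.0005
grip_force: 2.6
```

```bash
python3 -c "
from h import *
feel(SQ)"
```

```text
h 0.0086 Fn 4.85 x -0.0007 y -0.0004 8.1
```

Emit:
send_rows(
  motion=[
    [[0,0,0.05],[0,0,0],-1],
    [[0,0,0.02],[0,0,0],-1],
    [[0,0,0],[0,0,0],-1],
    [[0,0,0],[0,0,0],-1],
  ],
)

```text
time_s: 8.5
ee_pos: [0.6659, 0.0184, 0.253]
eef_rot: [-3.139, -0.609, -0.011]
force: [-17.0, -0.9, 13.5]
grip_width: 0.0005
grip_force: 10.3
```

```bash
python3 -c "
from h import *
feel(SQ)"
```

```text
h 0.0074 Fn 20.84 x -0.0005 y -0.0004 8.5
```

Emit:
send_rows(
  motion=[
    [[0,0,-0.2],[0,0,0],-1],
    [[0,0,-0.5],[0,0,0],-1],
    [[0,0,-0.9],[0,0,0],-1],
    [[0,0,-1],[0,0,0],-1],
    [[0,0,-1],[0,0,0],0.3],
    [[-0.5,0.2,0],[0,0.75,0],0.3],
    [[-0.7,0.2,0],[0,0.75,0],0.3],
    [[-0.7,0.2,0],[0,0.75,0],0.3],
    [[0,0,0],[0,0,0],0.3],
  ],
)

```text
time_s: 9.4
ee_pos: [0.5574, 0.0012, 0.299]
eef_rot: [-3.138, -0.874, -0.014]
force: [-0.4, -0.2, 0.9]
grip_width: 0.0371
grip_force: 0.0
```

```bash
cat >> h.py <<'E'
def tilt(deg,yaw=np.radians(-.57)):
    a=np.radians(deg); z=np.array([np.sin(a)*np.cos(yaw),np.sin(a)*np.sin(yaw),-np.cos(a)]);y=np.array([np.sin(yaw),-np.cos(yaw),0])
    return np.c_[np.cross(y,z),y,z]
E
python3 -c "
from h import *
T=tilt(50); g=np.array([.604,-.002,.125])
go(g+T[:,2]*(.019-.09),T)
c=camera('top');P=cloud(c);w=P[232:256,335:372].reshape(-1,3);w=w[(w[:,2]>.06)&(w[:,2]<.18)];print(len(w), w.min(0),w.max(0))"
```

```text
t 9.4 pos [0.5574 0.0012 0.299 ] F [-0.36 -0.17  0.87] grip 0.0371 q [-0.1  -0.16  2.02  0.17  0.41  1.36]
rotvec units now->target [-0.01 -0.01 -0.02]
shift units: in current axes [-3.447  0.102  2.548]  in target axes [-3.444  0.091  2.552]
135 [ 0.59826383 -0.00853338  0.07219244] [0.62908496 0.00295584 0.16760879]
```

```bash
cat > fk.py <<'E'
import numpy as np
from scipy.optimize import least_squares,brentq
D=[((.3,1.521,1.321),.5498,.205),((-.05,1.57,1.63),np.hypot(.3894,.1795),.3583),((-.07,1.70,.90),.5714,.3523),((.19,1.62,.73),np.hypot(.6537,.0899),.2717),((-.16,2.02,.41),.5574,.299)]
def fk(p,q):
    a,h,L1,L2,D_,e=p
    s=q[0]+q[1]; t=s+q[2]
    return np.array([a+L1*np.sin(q[0])+L2*np.sin(s)-e*np.cos(s)+D_*np.sin(t), h+L1*np.cos(q[0])+L2*np.cos(s)+e*np.sin(s)+D_*np.cos(t)])
p=least_squares(lambda p:np.concatenate([fk(p,q)-[r,z] for q,r,z in D]+[1e-3*(p-[.0,.4,.4,.4,.25,0])]),[.0,.4,.4,.4,.25,0]).x
if __name__=="__main__":
    print(p.round(3),[ (fk(p,q)-[r,z]).round(4) for q,r,z in D])
    for td in (25,30,35,40,45,50):
        t=np.pi-np.radians(td)
        for gz in(.125,.14,.15):
            T=np.array([.604+.019*np.sin(np.radians(td)),gz-.019*np.cos(np.radians(td))])
            s=least_squares(lambda x:fk(p,(x[0],x[1],t-x[0]-x[1]))-T,[.3,1.5])
            print(td,gz,s.x.round(2),"q5",(t-s.x.sum()).round(2),s.cost<1e-6)
E
python3 fk.py
```

```text
[ 0.004  0.225  0.424  0.447  0.269 -0.045] [array([0.0005, 0.001 ]), array([-0.0001, -0.002 ]), array([0.0004, 0.0032]), array([-0.0007, -0.0025]), array([-0.0001,  0.0002])]
25 0.125 [0.33 1.79] q5 0.58 True
25 0.14 [0.31 1.78] q5 0.61 True
25 0.15 [0.3  1.77] q5 0.64 True
30 0.125 [0.31 1.85] q5 0.46 True
30 0.14 [0.29 1.84] q5 0.49 True
30 0.15 [0.27 1.83] q5 0.51 True
35 0.125 [0.3  1.91] q5 0.33 True
35 0.14 [0.27 1.9 ] q5 0.36 True
35 0.15 [0.25 1.89] q5 0.39 True
40 0.125 [0.29 1.96] q5 0.2 True
40 0.14 [0.26 1.95] q5 0.23 True
40 0.15 [0.24 1.95] q5 0.26 True
45 0.125 [0.28 2.01] q5 0.06 True
45 0.14 [0.25 2.  ] q5 0.1 True
45 0.15 [0.24 2.  ] q5 0.12 True
50 0.125 [0.29 2.06] q5 -0.08 True
50 0.14 [0.26 2.05] q5 -0.04 True
50 0.15 [0.24 2.04] q5 -0.01 True
```

Emit:
send_rows(
  motion=[
    [[0,0,0],[0,-0.75,0],0.3],
    [[0,0,0],[0,-0.75,0],0.3],
    [[0,0,0],[0,-0.75,0],0.3],
    [[0,0,0],[0,-0.65,0],0.3],
    [[0,0,0],[0,0,0],0.3],
  ],
)

```text
time_s: 9.95
ee_pos: [0.5629, 0.0014, 0.3058]
eef_rot: [-3.14, -0.531, -0.011]
force: [0.7, 0.6, 0.5]
grip_width: 0.0607
grip_force: 0.0
```

```bash
python3 -c "
from h import *
T=tilt(30); g=np.array([.604,-.002,.118])
go(g+T[:,2]*(.019-.08),T)"
```

```text
t 9.95 pos [0.5629 0.0014 0.3058] F [0.69 0.56 0.48] grip 0.0607 q [-0.08 -0.03  1.75  0.05  0.89  1.48]
rotvec units now->target [-0.01 -0.06 -0.01]
shift units: in current axes [-1.973  0.105  4.059]  in target axes [-1.944  0.098  4.074]
```

Emit:
send_rows(
  motion=[
    [[-0.9,0.05,0.2],[0,-0.06,0],0.3],
    [[-0.9,0.05,0.5],[0,0,0],0.3],
    [[-0.15,0,0.9],[0,0,0],0.3],
    [[0,0,0.9],[0,0,0],0.3],
    [[0,0,0.9],[0,0,0],0.3],
    [[0,0,0.65],[0,0,0],0.3],
    [[0,0,0],[0,0,0],0.3],
    [[0,0,0],[0,0,0],0.3],
  ],
)

```text
time_s: 10.75
ee_pos: [0.5714, -0.0014, 0.1697]
eef_rot: [-3.139, -0.524, -0.011]
force: [0.3, 0.5, -0.1]
grip_width: 0.061
grip_force: 0.0
```

```bash
python3 -c "
from h import *
T=tilt(30); g=np.array([.604,-.002,.118])
go(g+T[:,2]*(.019),T)
cv2.imwrite('pics/s1.png',camera('side')['pixels'][150:330,200:440,::-1].repeat(3,0).repeat(3,1))"
```

```text
t 10.75 pos [ 0.5714 -0.0014  0.1697] F [ 0.31  0.5  -0.1 ] grip 0.061 q [-0.09  0.13  1.91  0.07  0.58  1.45]
rotvec units now->target [-0.01 -0.   -0.01]
shift units: in current axes [0.078 0.014 2.67 ]  in target axes [0.079 0.01  2.67 ]
```

View pics/s1.png

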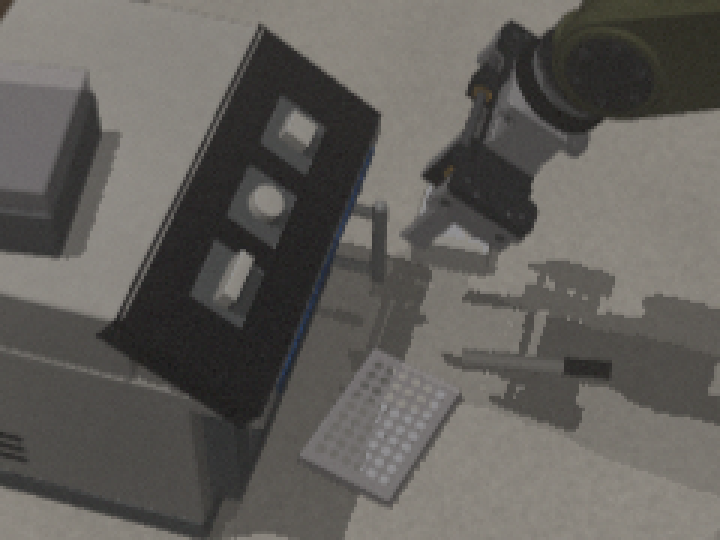

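The crop shows the open gripper, with its tips at about (420,240)–(490,260), in front of the handle bar at (380,240). The keys are up and the door is shut. I'll advance and grip.

Emit:
send_rows(
  motion=[
    [[0.05,0,0.5],[0,0,0],0.3],
    [[0.03,0,0.6],[0,0,0],0.3],
    [[0,0,0.6],[0,0,0],0.3],
    [[0,0,0.6],[0,0,0],0.3],
    [[0,0,0.37],[0,0,0],0.3],
    [[0,0,0],[0,0,0],0.3],
    [[0,0,0],[0,0,0],-1],
    [[0,0,0],[0,0,0],-1],
    [[0,0,0],[0,0,0],-1],
    [[0,0,0],[0,0,0],-1],
    [[0,0,0],[0,0,0],-1],
    [[0,0,0],[0,0,0],-1],
  ],
  squeeze=25,
)

```text
time_s: 12.0
ee_pos: [0.6133, -0.0017, 0.1009]
eef_rot: [-3.139, -0.523, -0.011]
force: [0.3, 1.2, 0.2]
grip_width: 0.0167
grip_force: 0.0
```

```bash
cat > arc.py <<'E'
from h import *
def arc(th0,th1,N,psi0,psi1,H,g0,tl=30):
    # rows from door th0..th1, tool heading psi0..psi1
    v=np.array([g0[0]-H[0],g0[1]-H[1]])
    pr=None
    for i in range(N+1):
        s=i/N;th=(th1-th0)*s;c,sn=np.cos(-th),np.sin(-th)
        g=np.array([H[0]+c*v[0]-sn*v[1],H[1]+sn*v[0]+c*v[1],g0[2]])
        T=tilt(tl,psi0+(psi1-psi0)*s);p=g+T[:,2]*.019
        if pr: print(i,g[:2].round(3),(pr[1].T@(p-pr[0])/.03).round(2),(R.from_matrix(pr[1].T@T).as_rotvec()/.12).round(2))
        pr=(p,T)
E
python3 -c "
from arc import *
o=get_obs();T=R.from_euler('xyz',o['eef_rot']).as_matrix();g=o['ee_pos']-T[:,2]*.019;print(g,o['grip_force'],o['grip_width'])
arc(0,.75,14,-.01,-.4,(.665,.2205),g)"
```

```text
[ 0.60385676 -0.00166865  0.11736131] 0.0 0.016715622031358884
1 [0.592 0.002] [-0.34 -0.11 -0.2 ] [-0.12 -0.    0.2 ]
2 [0.58  0.006] [-0.34 -0.12 -0.2 ] [-0.12 -0.    0.2 ]
3 [0.569 0.011] [-0.34 -0.13 -0.19] [-0.12  0.    0.2 ]
4 [0.558 0.016] [-0.33 -0.14 -0.19] [-0.12 -0.    0.2 ]
5 [0.547 0.022] [-0.33 -0.15 -0.19] [-0.12 -0.    0.2 ]
6 [0.537 0.029] [-0.33 -0.16 -0.19] [-0.12  0.    0.2 ]
7 [0.527 0.036] [-0.32 -0.17 -0.19] [-0.12 -0.    0.2 ]
8 [0.517 0.044] [-0.32 -0.18 -0.18] [-0.12  0.    0.2 ]
9 [0.508 0.052] [-0.31 -0.19 -0.18] [-0.12 -0.    0.2 ]
10 [0.499 0.061] [-0.31 -0.19 -0.18] [-0.12 -0.    0.2 ]
11 [0.491 0.07 ] [-0.31 -0.2  -0.18] [-0.12  0.    0.2 ]
12 [0.483 0.079] [-0.3  -0.21 -0.17] [-0.12 -0.    0.2 ]
13 [0.476 0.089] [-0.3  -0.22 -0.17] [-0.12 -0.    0.2 ]
14 [0.469 0.1  ] [-0.29 -0.23 -0.17] [-0.12 -0.    0.2 ]
```

Close fully, then the first 3 arc steps to check.

Emit:
send_rows(
  motion=[
    [[0,0,0],[0,0,0],-1],
    [[0,0,0],[0,0,0],-1],
    [[0,0,0],[0,0,0],-1],
    [[-0.17,-0.06,-0.1],[-0.06,0,0.1],-1],
    [[-0.17,-0.06,-0.1],[-0.06,0,0.1],-1],
    [[-0.34,-0.12,-0.2],[-0.12,0,0.2],-1],
    [[-0.34,-0.13,-0.19],[-0.12,0,0.2],-1],
    [[0,0,0],[0,0,0],-1],
    [[0,0,0],[0,0,0],-1],
  ],
)

```text
time_s: 12.9
ee_pos: [0.5777, 0.0091, 0.1008]
eef_rot: [3.14, -0.521, -0.095]
force: [-8.0, -17.5, 4.4]
grip_width: 0.0114
grip_force: 25.0
```

Emit:
send_rows(
  motion=[
    [[-0.2,0.05,-0.1],[-0.06,0,0.1],-1],
    [[-0.33,-0.12,-0.19],[-0.12,0,0.2],-1],
    [[-0.33,-0.14,-0.19],[-0.12,0,0.2],-1],
    [[-0.33,-0.16,-0.19],[-0.12,0,0.2],-1],
    [[0,0,0],[0,0,0],-1],
    [[0,0,0],[0,0,0],-1],
  ],
)

```text
time_s: 13.5
ee_pos: [0.5405, 0.0293, 0.1009]
eef_rot: [-3.14, -0.526, -0.19]
force: [15.0, 21.4, -11.2]
grip_width: 0.0116
grip_force: 25.0
```

```bash
python3 -c "
from arc import *
o=get_obs();T=R.from_euler('xyz',o['eef_rot']).as_matrix();g=o['ee_pos']-T[:,2]*.019;print(g,o['grip_force'],o['grip_width'],o['force'],o['qpos'].round(2))
H=np.array([.665,.2205]);print(np.linalg.norm(g[:2]-H))
print(np.arctan2(-.222,-.058)-np.arctan2(*(g[:2]-H)[::-1]))"
```

```text
[0.53117584 0.03110271 0.11737607] 24.987103790044785 0.011577211777827993 [ 15.00448533  21.40188642 -11.18791707] [ 0.04  0.18  2.04 -0.28  0.42  2.03]
0.2319056702057935
0.35957870524080193
```

```bash
python3 -c "
from arc import *
arc(.36,.86,10,-.19,-.45,(.665,.2205),np.array([.5326,.0331,.117]))"
```

```text
1 [0.523 0.04 ] [-0.3  -0.16 -0.17] [-0.11  0.    0.19]
2 [0.515 0.047] [-0.29 -0.17 -0.17] [-0.11  0.    0.19]
3 [0.506 0.055] [-0.29 -0.17 -0.17] [-0.11 -0.    0.19]
4 [0.498 0.063] [-0.29 -0.18 -0.17] [-0.11  0.    0.19]
5 [0.49  0.072] [-0.28 -0.19 -0.16] [-0.11 -0.    0.19]
6 [0.483 0.081] [-0.28 -0.2  -0.16] [-0.11  0.    0.19]
7 [0.476 0.09 ] [-0.27 -0.21 -0.16] [-0.11 -0.    0.19]
8 [0.47  0.099] [-0.27 -0.21 -0.16] [-0.11  0.    0.19]
9 [0.464 0.109] [-0.27 -0.22 -0.15] [-0.11 -0.    0.19]
10 [0.459 0.12 ] [-0.26 -0.23 -0.15] [-0.11 -0.    0.19]
```

Emit:
send_rows(
  motion=[
    [[-0.26,-0.23,-0.15],[-0.11,0,0.19],-1],
    [[-0.29,-0.17,-0.17],[-0.11,0,0.19],-1],
    [[-0.29,-0.17,-0.17],[-0.11,0,0.19],-1],
    [[-0.29,-0.18,-0.17],[-0.11,0,0.19],-1],
    [[-0.28,-0.19,-0.16],[-0.11,0,0.19],-1],
    [[-0.28,-0.2,-0.16],[-0.11,0,0.19],-1],
    [[-0.27,-0.21,-0.16],[-0.11,0,0.19],-1],
    [[0,0,0],[0,0,0],-1],
    [[0,0,0],[0,0,0],-1],
  ],
)

```text
time_s: 14.4
ee_pos: [0.488, 0.0769, 0.1072]
eef_rot: [-3.133, -0.507, -0.366]
force: [14.9, 11.9, -18.7]
grip_width: 0.0113
grip_force: 25.0
```

```bash
python3 -c "
from arc import *
o=get_obs();T=R.from_euler('xyz',o['eef_rot']).as_matrix();g=o['ee_pos']-T[:,2]*.019;print(g,o['force'],o['qpos'].round(2))
H=np.array([.665,.2205]);print(np.linalg.norm(g[:2]-H))
print(np.arctan2(-.222,-.058)-np.arctan2(*(g[:2]-H)[::-1]))
arc(.7,1.0,6,-.37,-.45,(.665,.2205),g)"
```

```text
[0.47929922 0.08005202 0.1238442 ] [ 14.90570584  11.9368159  -18.73631517] [ 0.23  0.11  2.1  -0.52  0.56  2.55]
0.23283130350972653
0.6677177990691681
1 [0.473 0.09 ] [-0.28 -0.21 -0.16] [-0.06 -0.    0.1 ]
2 [0.466 0.099] [-0.27 -0.22 -0.16] [-0.06  0.    0.1 ]
3 [0.46  0.109] [-0.27 -0.23 -0.15] [-0.06  0.    0.1 ]
4 [0.455 0.12 ] [-0.26 -0.24 -0.15] [-0.06 -0.    0.1 ]
5 [0.45 0.13] [-0.25 -0.25 -0.15] [-0.06  0.    0.1 ]
6 [0.446 0.141] [-0.24 -0.26 -0.14] [-0.06  0.    0.1 ]
```

Emit:
send_rows(
  motion=[
    [[0,0,0],[0.03,0,-0.05],0.2],
    [[0,0,0],[0.03,0,-0.05],0.2],
    [[0,0,0],[0,0,0],0.2],
    [[0,0,0],[0,0,0],0.2],
    [[0,0,0],[0,0,0],0.2],
    [[0,0,-0.5],[0,0,0],0.2],
    [[0,0,-1],[0,0,0],0.2],
    [[0,0,-1],[0,0,0],0.2],
    [[0,0,-1],[0.2,0,-0.35],0.2],
    [[0,0,-1],[0.2,0,-0.35],0.2],
    [[0,0,-0.5],[0.2,0,-0.35],-1],
    [[0,0,0],[0.2,0,-0.35],-1],
  ],
)

```text
time_s: 15.6
ee_pos: [0.4185, 0.0988, 0.2412]
eef_rot: [-3.131, -0.512, -0.159]
force: [0.3, 0.5, -1.2]
grip_width: 0.0439
grip_force: 0.0
```

```bash
python3 -c "
from h import *
T=tilt(8,-.1)
go([.545,-.01,.30],T)
c=camera('top');P=cloud(c);np.save('P1.npy',P);cv2.imwrite('pics/t1.png',c['pixels'][...,::-1])"
```

```text
t 15.6 pos [0.4185 0.0988 0.2412] F [ 0.34  0.5  -1.23] grip 0.0439 q [ 0.27 -0.27  2.1  -0.26  0.86  2.12]
rotvec units now->target [ 0.07 -3.1  -0.45]
shift units: in current axes [5.091 2.921 0.581]  in target axes [ 4.787  3.189 -1.306]
```

View pics/t1.png

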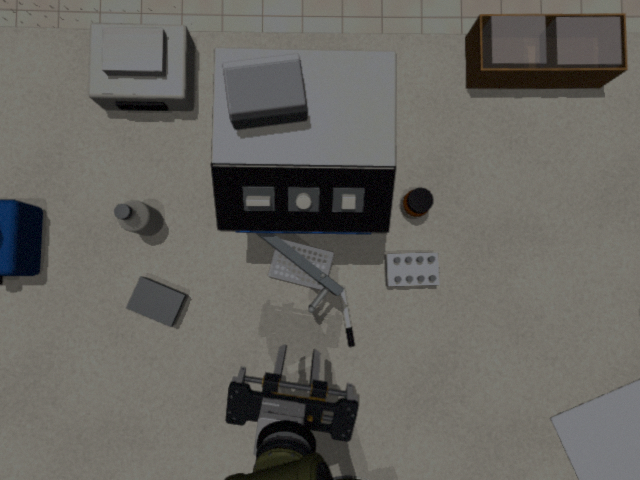

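Emit:
send_rows(
  motion=[
    [[0,0,-0.5],[0,-0.78,-0.11],-1],
    [[0,0,-0.5],[0,-0.78,-0.11],-1],
    [[0,0,-0.5],[0,-0.78,-0.11],-1],
    [[0,0,-0.5],[0,-0.76,-0.11],-1],
    [[0.9,0.7,0.1],[0,0,0],-1],
    [[1,0.7,0.1],[0,0,0],-1],
    [[1,0.7,0.1],[0,0,0],-1],
    [[1,0.7,0.1],[0,0,0],-1],
    [[0.9,0.7,0.1],[0,0,0],-1],
    [[0,0,0],[0,0,0],-1],
    [[0,0,0],[0,0,0],-1],
  ],
)

```text
time_s: 16.75
ee_pos: [0.5299, -0.0187, 0.2992]
eef_rot: [3.132, -0.134, -0.107]
force: [0.2, -0.8, 0.1]
grip_width: 0.0005
grip_force: 0.0
```

```bash
python3 -c "
from h import *
T=tilt(8,-.1)
go([.545,-.025,.11],T)"
```

```text
t 16.75 pos [ 0.5299 -0.0187  0.2992] F [ 0.16 -0.82  0.11] grip 0.0005 q [-0.1   0.12  1.53 -0.01  1.36  1.58]
rotvec units now->target [ 0.08  0.05 -0.06]
shift units: in current axes [-0.324  0.096  6.323]  in target axes [-0.36   0.158  6.32 ]
```

Emit:
send_rows(
  motion=[
    [[-0.1,0.1,0.7],[0,0,0],-1],
    [[-0.1,0.1,0.9],[0,0,0],-1],
    [[-0.1,0,0.9],[0,0,0],-1],
    [[0,0,0.9],[0,0,0],-1],
    [[0,0,0.9],[0,0,0],-1],
    [[0,0,0.9],[0,0,0],-1],
    [[0,0,0.9],[0,0,0],-1],
    [[0,0,0.2],[0,0,0],-1],
    [[0,0,0],[0,0,0],-1],
  ],
)

```text
time_s: 17.65
ee_pos: [0.5453, -0.0271, 0.1116]
eef_rot: [3.133, -0.135, -0.105]
force: [-0.8, -0.1, 0.5]
grip_width: 0.0004
grip_force: 0.0
```

```bash
python3 -c "
from h import *
go([.53,.12,.11],tilt(8,-.1))"
```

```text
t 17.65 pos [ 0.5453 -0.0271  0.1116] F [-0.81 -0.1   0.53] grip 0.0004 q [-0.11  0.32  1.74 -0.01  0.95  1.57]
rotvec units now->target [ 0.08  0.04 -0.04]
shift units: in current axes [-1.018 -4.824 -0.126]  in target axes [-0.994 -4.83  -0.085]
```

Emit:
send_rows(
  motion=[
    [[-0.08,-0.4,0],[0,0,0],-1],
    [[-0.08,-0.4,0],[0,0,0],-1],
    [[-0.08,-0.4,0],[0,0,0],-1],
    [[-0.08,-0.4,0],[0,0,0],-1],
    [[-0.08,-0.4,0],[0,0,0],-1],
    [[-0.08,-0.4,0],[0,0,0],-1],
    [[-0.08,-0.4,0],[0,0,0],-1],
    [[-0.08,-0.4,0],[0,0,0],-1],
    [[-0.08,-0.4,0],[0,0,0],-1],
    [[-0.08,-0.4,0],[0,0,0],-1],
    [[-0.08,-0.4,0],[0,0,0],-1],
    [[0,0,0],[0,0,0],-1],
  ],
)

```text
time_s: 18.85
ee_pos: [0.5336, 0.1077, 0.1069]
eef_rot: [3.133, -0.136, -0.104]
force: [0.2, -0.2, 0.2]
grip_width: 0.0006
grip_force: 0.0
```

```bash
python3 -c "
from h import *
go([.50,.22,.11],tilt(8,-.1))"
```

```text
t 18.85 pos [0.5336 0.1077 0.1069] F [ 0.19 -0.18  0.19] grip 0.0006 q [ 0.15  0.32  1.74 -0.05  0.95  1.86]
rotvec units now->target [ 0.08  0.03 -0.03]
shift units: in current axes [-1.474 -3.603 -0.337]  in target axes [-1.459 -3.612 -0.309]
```

Emit:
send_rows(
  motion=[
    [[-0.14,-0.36,-0.03],[0,0,0],-1],
    [[-0.14,-0.36,-0.03],[0,0,0],-1],
    [[-0.14,-0.36,-0.03],[0,0,0],-1],
    [[-0.14,-0.36,-0.03],[0,0,0],-1],
    [[-0.14,-0.36,-0.03],[0,0,0],-1],
    [[-0.14,-0.36,-0.03],[0,0,0],-1],
    [[-0.14,-0.36,-0.03],[0,0,0],-1],
    [[-0.14,-0.36,-0.03],[0,0,0],-1],
    [[-0.14,-0.36,-0.03],[0,0,0],-1],
    [[-0.1,-0.3,0],[0,0,0],-1],
    [[0,-0.1,0],[0,0,0],-1],
    [[0,0,0],[0,0,0],-1],
  ],
)

```text
time_s: 20.05
ee_pos: [0.504, 0.2197, 0.1085]
eef_rot: [3.133, -0.136, -0.105]
force: [0.3, -0.8, -0.2]
grip_width: 0.0005
grip_force: 0.0
```

```bash
python3 -c "
from h import *
go([.50,.22,.11],tilt(8,-.1))
c=camera('top');P=cloud(c);cv2.imwrite('pics/t2.png',c['pixels'][...,::-1])"
```

```text
t 20.05 pos [0.504  0.2197 0.1085] F [ 0.29 -0.84 -0.23] grip 0.0005 q [ 0.38  0.34  1.72 -0.09  0.97  2.1 ]
rotvec units now->target [ 0.08  0.03 -0.04]
shift units: in current axes [-0.127  0.005 -0.069]  in target axes [-0.126  0.004 -0.07 ]
```

View pics/t2.png

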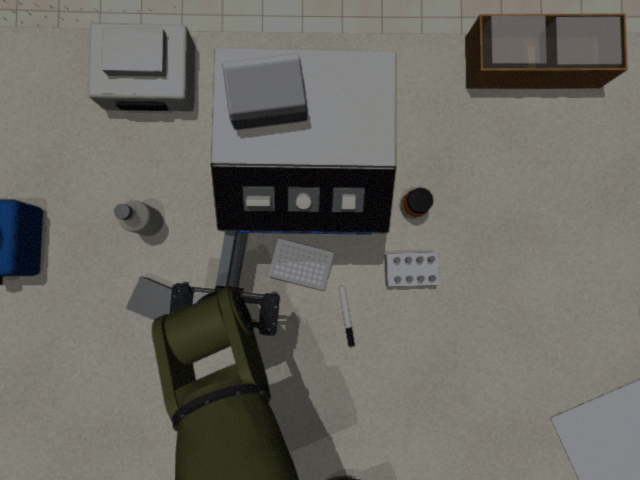

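The door at (235,262) now stands about square or a bit past it. I'll back away, rise and measure.

Emit:
send_rows(
  motion=[
    [[0,0.5,0],[0,0,0],-1],
    [[0,0.8,0],[0,0,0],-1],
    [[0,0.9,0],[0,0,0],-1],
    [[0,0.9,-0.3],[0,0,0],-1],
    [[0,0.5,-0.9],[0,0,0],-1],
    [[0,0.8,-1],[0,0,0],-1],
    [[-0.5,0.8,-1],[0,0,0],-1],
    [[-0.8,1,-1],[0,0,0],-1],
    [[-0.8,1,-1],[0,0,0],-1],
    [[-0.8,1,-0.5],[0,0,0],-1],
    [[0,0,0],[0,0,0],-1],
    [[0,0,0],[0,0,0],-1],
  ],
)

```text
time_s: 21.3
ee_pos: [0.369, -0.0133, 0.2685]
eef_rot: [3.133, -0.138, -0.108]
force: [-0.2, 0.3, -0.2]
grip_width: 0.0007
grip_force: 0.0
```

```bash
python3 -c "
from h import *
print(get_obs()['ee_pos'],get_obs()['force'])
c=camera('top');P=cloud(c);cv2.imwrite('pics/t3.png',c['pixels'][...,::-1])
q=P.reshape(-1,3);q=q[(q[:,2]>.176)&(q[:,2]<.196)&(q[:,0]>.4)&(q[:,0]<.61)&(q[:,1]>.12)&(q[:,1]<.35)]
m=q.mean(0);v=np.linalg.svd((q-m)[:,:2])[2][0];print(len(q),q.min(0),q.max(0),v,'line angle from -x toward +y',np.degrees(np.arctan(-v[1]/v[0])))"
```

```text
[ 0.3689935  -0.0132601   0.26851437] [-0.19744195  0.31563753 -0.24984304]
1189 [0.42251361 0.21838555 0.17614305] [0.60997993 0.26337989 0.1959831 ] [-0.98882802  0.14906088] line angle from -x toward +y 8.57250735031018
```

View pics/t3.png

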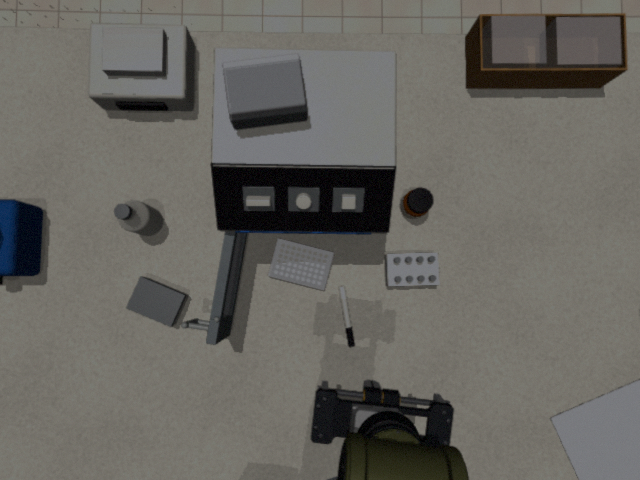

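The top view shows the door at (228,285), about 8–9° past square (≈1.71 rad). The arm is clear, nothing on the bench has been displaced and the keys are up.

```bash
python3 -c "
from station import *
print(hand_in())"
```

```text
the job is handed in; nothing more can be done
None
```

I pressed the round key and then the square key right down (about 19 N and 21 N) and let each up, then opened the door to about 98°, with the arm clear and nothing else on the bench moved; I drew it about 38° by the handle and pushed the rest from its inner face, and the job is handed in with no verdict shown.

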